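Start and run down the wing nut of the register press

TASK

On the teacher's desk stands the register press with a wing nut on each of its two studs. One nut stands high because it has not caught its thread: turn it backward (anticlockwise from above) until its thread start drops, then turn it forward (clockwise) until it is fully home on its washer like its neighbour, and let go. Leave the other nut on its stud tight as it is.

Things in the scene. Friction and masses are not known exactly. Their poses are not given: they have to be found in the camera images.
- wing_nut_grip (a point): Grip point of the high steel wing nut: on its axis, 45 mm over the hub's underside. Hub 42 mm wide, 22 tall; on it an upright wing 10 mm thick, 64 long (flat middle 34), from 22 to 54 mm over the underside. x along the wing, y across it, z up. It sits on one of two studs, 210 mm apart, of a fixed wooden press (170 x 310 mm, top 80 mm over the desk), 15 mm higher than the other nut.
- wing_nut (a joint): Turn of the high nut, rad, clockwise from above positive (so its yaw falls). Starts at 0.60 to 0.95, resting on top of the thread, standing still there. At 0.10 and below the thread start is over its gap and can drop; a stop ends the backward turn at -0.25: aim near -0.06. Fully home is 1.25, at a stop, wing along the press's long side. Turns freely (0.02 N m).
- wing_nut_drop (a joint): How far the high nut has come down, m: 0 resting on the thread, 0.010 dropped in the gap, 0.015 home on its washer. Coarse thread: level up to 0.30 rad, then it comes down 5.3 mm per rad of forward turn to 1.25; about 1 mm play. Free, it falls by its weight (about 1.2 N); held in a gripper it must be lowered with it. It can be lifted 12 mm but stays on the stud.
- tight_nut (a joint): Turn of the other nut, same shape, on the other stud 210 mm away along the press's long side, already home with its wing along that side; rad, 0 at the start, negative when turned backward. To be left alone. A spare wing nut, off any stud, and a washer lie loose on the board midway between the studs; they do not matter.

How it is judged (in metres and radians):
On the way:
1. the high nut has been turned back and its thread start has dropped (at least 8 mm down) (value of joint wing_nut_drop above 0.008 m), for 0.1 s.
At the end, for the whole second after the job is handed in: The nut that stood high is run home: turned forward to within 0.22 rad (12 degrees) of its stop, down on its washer within 2 mm, at rest; the other nut on its stud is not turned back by more than 0.2 rad (value of joint wing_nut above 1.03 rad and value of joint wing_nut_drop above 0.013 m and velocity of joint wing_nut between -0.1 and 0.1 rad/s and value of joint tight_nut above -0.2 rad); the robot touches nothing.
It fails at once if the tight nut is turned back by more than 0.2 rad (value of joint tight_nut below -0.2 rad).
It also fails if it takes over 35 s, if anything falls off the work surface, if the arm or the gripper's body presses on something with over 40 N, if the wrist force passes 120 N, or if a joint passes its speed limit or range.

ROBOT

A 6-joint arm with a two-finger parallel gripper is mounted at the origin on the work surface. World frame = base frame: x ahead of the robot, y to its left, z up, the work surface at z = 0. Lengths are in mm, angles in rad, forces in N, time in s.
With the tool pointing down it reaches from about 350 to 975 mm from the base axis. Payload 7.1 kg.
Tool frame: the origin (TCP) lies at the very end of the fingers, on their centre line; the grasp point (between the pads) lies 19 mm behind it; y points along the fingers, x is the direction in which the jaws open and shut, and the axes are right-handed (so a half turn about y gives the same grasp; the last joint's range is limited). The gripper opens to 88 mm and grips with 3 to 60 N. Pads are 20 mm wide; open, the fingers measure 115 mm over their backs; the gripper's body (75 mm by 178 mm) begins 61 mm behind the grasp point.
Start: joints at [1.272, 0.423, 1.63, -0, 1.089, -0.019], TCP at [172.57, 600.686, 222.675] pointing down, gripper open.
Joint ranges: [-3, 3], [-0.9, 2.11], [0.09, 2.58], [-1.31, 4.45], [0.11, 2.69], [-2.54, 2.54]. Speed limits (rad/s): [2.39, 2.39, 3.01, 3.14, 3.14, 3.14].

INTERFACE

Orientations are given as a rotation vector (axis times angle).
In Python, from workcell import ctrl gives the robot as it stands. The module is installed in compiled form; this text tells all that it offers.
- The arm moves only by the tool carry_out, never from a script. Its arguments are lists of equal length, an entry for each row: "delta_pos": the shift along the tool's x, y, z in cm, a list of three; "rotation": the turn, a rotation vector about the tool's x, y, z in rad, a list of three. In form: {"delta_pos": [[dx, dy, dz], ...], "rotation": [[wx, wy, wz], ...]}. A call has 1 to 12 rows; each row is the pose to reach, as a shift and turn from the pose commanded when the call began, along the tool's axes at that moment; what a row does not reach only later rows make up. A row lasts 1/12 s, in which the tool goes at most 41.7 mm and 7.16 degrees, less where a joint would pass 70% of its speed; a pose out of reach is approached as far as the arm can. A call with a gripper value outside its range is refused whole. "hand" is the closure in counts, from 0 (fully open) to 255 (shut), set as the call begins (left out, the last holds). The fingers move at their own pace and stop on an object; the grip force is fixed at half the most. Time passes only in rows, so rows that repeat a pose let the fingers close. It gives the time, the measured TCP pose, the force and the opening at its end, in the units of the state.
- ctrl.get_obs(): the state, without advancing time (a new reading comes with each control period).
- ctrl.get_image(name): name is "scene" or "top" or "wrist"; returns the picture (480x640x3 uint8, red, green, blue); there is no depth.
- ctrl.camera_info(name): a dict with "fov_y" (degrees; the focal length in pixels is half the picture's height over the tangent of half this angle, whatever the lens; pixels are square), "cx", "cy" (the principal point, pixels), "R" (3x3) and "t" (3): a world point X has camera coordinates R X + t; the wrist camera has in their place "T_tool_cam" (4x4, takes a point from camera to tool coordinates, whose origin is the TCP and whose axes are the tool frame's). Camera axes: x right, y down, z forward; pixel columns grow to the right and rows downward; lengths in mm; the calibration is good to about 2 mm. A picture is of the moment at which its call begins: read the wrist's pose just before it. camera_info takes no time and is no camera call.
- ctrl.close_job(): hands the job in, once; it reports no verdict.
The state is a dict: "t": time; "qpos": joint angles; "qvel": joint speeds; "joint_torque": joint torques, N m; "ee_pos": TCP position; "orientation": TCP orientation; "ft_force": force on the tool from outside, world axes, zero at the start; "moment": the same for the moment, N m; "width": finger opening in mm.
Only numpy, scipy, OpenCV 4.12 (cv2) and the standard library are available. Lean on these libraries where they do the work, as an engineer would, in place of code of your own. Each camera call takes 0.05 s, during which the arm holds its last target.

## Working session

There is one attempt and no reset: what is moved stays moved. The work goes in short steps, Python scripts to look and compute and a tool call to move; the robot and the scene stay as the last step left them, time stands still between calls to the robot, and variables do not carry over. Pictures are saved under pics/ and viewed, and the job is handed in when it is done.

Besides the shell and the picture viewer there is one more tool, called by a JSON object that holds its "fn" and its "kwargs". carry_out: Moves the arm, as the interface text tells. Its arguments: {"type":"object","properties":{"delta_pos":{"type":"array","items":{"type":"array","items":{"type":"number"}}},"rotation":{"type":"array","items":{"type":"array","items":{"type":"number"}}},"hand":{"type":"number"}},"required":["delta_pos","rotation"]}

```bash
mkdir -p pics
python3 - <<'E'
from workcell import ctrl
import cv2
o=ctrl.get_obs()
for k,v in o.items(): print(k,v)
for n in ["scene","top","wrist"]:
    print(n,ctrl.camera_info(n))
    im=ctrl.get_image(n); cv2.imwrite(f"pics/{n}0.png",im[:,:,::-1])
E
```

```text
t 0.0
qpos [ 1.27199316e+00  4.23832721e-01  1.63066858e+00  2.65988023e-05
  1.08859230e+00 -1.89992784e-02]
qvel [ 0.00059884 -0.00018745 -0.00018714  0.00085226  0.00073822  0.00132503]
joint_torque [ 1.48865231e-03 -5.44630873e+01 -2.73671722e+01  6.44508144e-02
  2.27758137e-02 -1.24303283e-04]
ee_pos [172.41231486 600.1833246  221.91518055]
orientation [-1.32955586 -0.99974282  1.00178848]
ft_force [0.40676408 0.06234347 0.35437896]
moment [-0.02627406 -0.010841    0.00517722]
width 87.8021947580863
scene {'fov_y': 55.05506377083682, 'cx': 321.1778072801514, 'cy': 236.28752786360883, 'R': array([[-0.22956699,  0.97328622, -0.00359605],
       [ 0.57656606,  0.13301491, -0.80615049],
       [-0.78413683, -0.1871389 , -0.59169964]]), 't': array([  85.74466742, -211.14046403, 1178.36629932])}
top {'fov_y': 56.80692811441841, 'cx': 323.80671495681264, 'cy': 237.2317961495406, 'R': array([[-0.02966277, -0.99846078,  0.0468635 ],
       [-0.99938079,  0.02873717, -0.02030281],
       [ 0.01892484, -0.04743672, -0.99869495]]), 't': array([ 29.73418088, 560.98854483, 811.70175142])}
wrist {'fov_y': 67.14010983840605, 'cx': 317.6759858392672, 'cy': 239.76247546692866, 'T_tool_cam': array([[ 9.99999726e-01, -5.30769257e-04,  5.15493983e-04,
        -1.45777917e-01],
       [-6.52538482e-04, -3.04239933e-01,  9.52595212e-01,
        -1.62331294e+02],
       [-3.48774398e-04, -9.52595287e-01, -3.04240196e-01,
         8.47096154e+01],
       [ 0.00000000e+00,  0.00000000e+00,  0.00000000e+00,
         1.00000000e+00]])}
```

View pics/scene0.png

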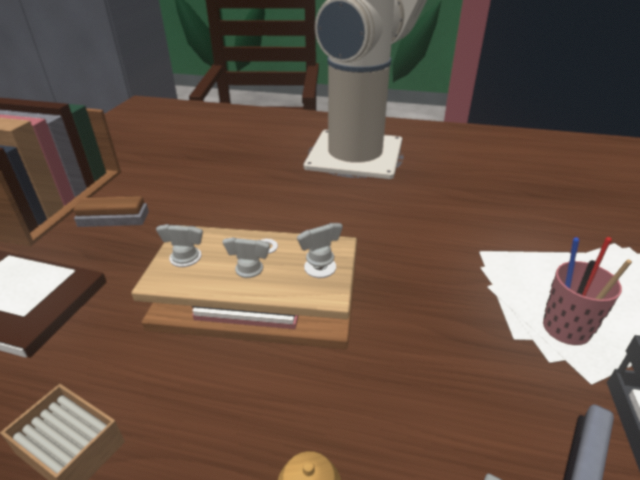

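View pics/top0.png

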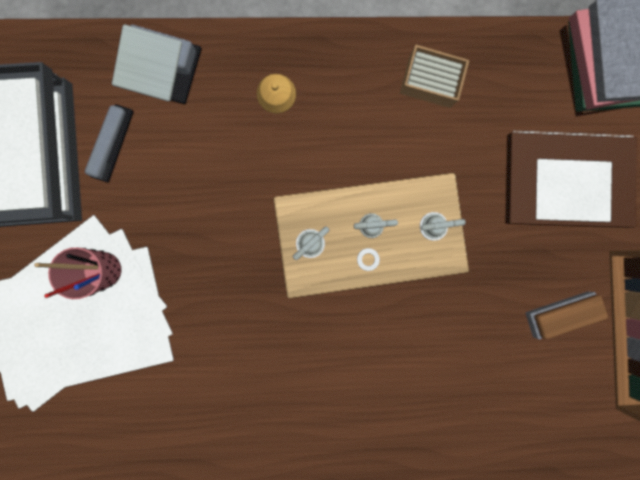

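View pics/wrist0.png

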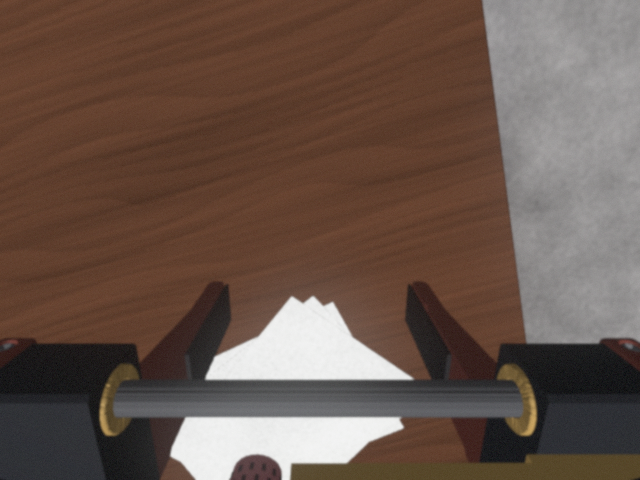

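Run:
```python
import cv2,numpy as np
a=cv2.imread('pics/top0.png')[165:305,265:475]; b=cv2.imread('pics/scene0.png')[205:345,130:370]
cv2.imwrite('pics/topz.png',cv2.resize(a,None,fx=3.8,fy=3.8,interpolation=cv2.INTER_CUBIC))
cv2.imwrite('pics/scenez.png',cv2.resize(b,None,fx=3.3,fy=3.3,interpolation=cv2.INTER_CUBIC))
```

```text
(no output)
```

View pics/topz.png

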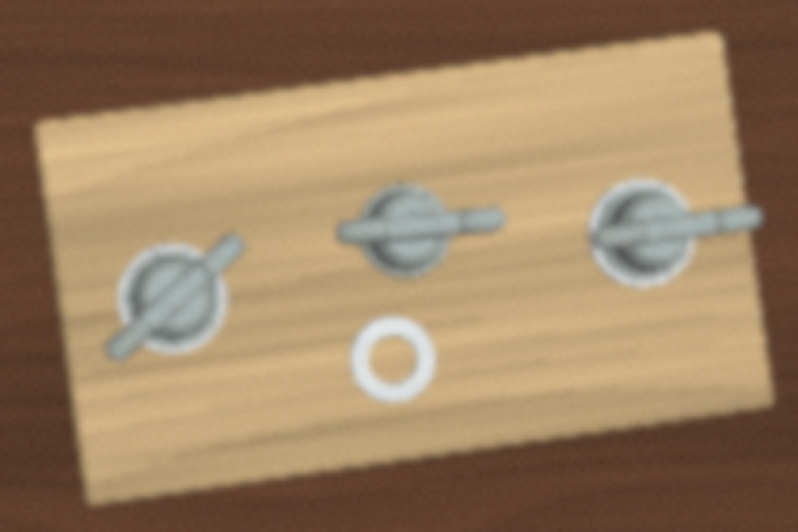

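View pics/scenez.png

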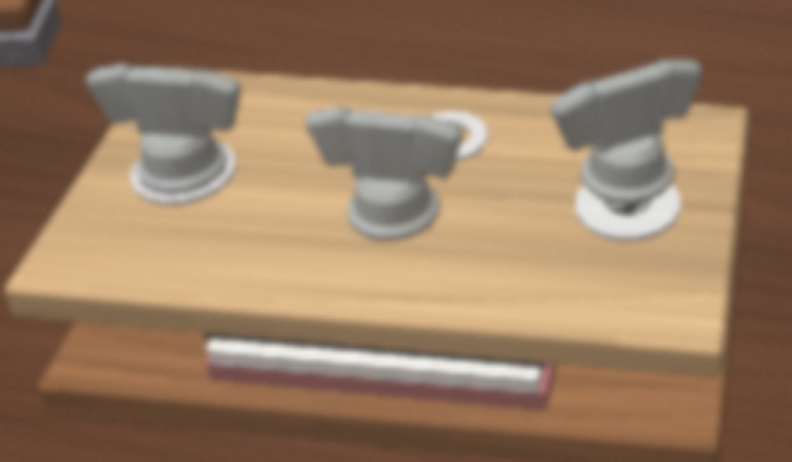

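```bash
cat > h.py <<'E'
from workcell import ctrl
import numpy as np, cv2
from scipy.spatial.transform import Rotation as Ro
def K(ci):
    f=240/np.tan(np.radians(ci['fov_y']/2)); return f,ci['cx'],ci['cy']
def plane(n,uv,z,o=None):
    ci=ctrl.camera_info(n); f,cx,cy=K(ci)
    d=np.array([(uv[0]-cx)/f,(uv[1]-cy)/f,1])
    if n=='wrist':
        T=np.array(ci['T_tool_cam']); Rt=Ro.from_rotvec(o['orientation']).as_matrix()
        Rw=Rt@T[:3,:3]; c=Rt@T[:3,3]+o['ee_pos']
    else: Rw=ci['R'].T; c=-Rw@ci['t']
    w=Rw@d; return c+w*(z-c[2])/w[2]
def proj(n,X,o=None):
    ci=ctrl.camera_info(n); f,cx,cy=K(ci)
    if n=='wrist':
        T=np.array(ci['T_tool_cam']); Rt=Ro.from_rotvec(o['orientation']).as_matrix()
        p=np.linalg.inv(T)@np.r_[Rt.T@(np.array(X)-o['ee_pos']),1]; p=p[:3]
    else: p=ci['R']@X+ci['t']
    return np.array([f*p[0]/p[2]+cx,f*p[1]/p[2]+cy])
E
python3 - <<'E'
from h import *
T=lambda x,y:(x/3.8+265-.5+.13,y/3.8+165-.5+.13); S=lambda x,y:(x/3.3+130-.35,y/3.3+205-.35)
c=[plane('top',T(*p),80) for p in [(38,122),(720,33),(772,405),(90,503)]]
print(np.round(c,1)); ax=c[0]-c[1]; ax2=c[3]-c[2]
print('press yaw',np.arctan2(ax[1],ax[0]),np.arctan2(ax2[1],ax2[0]),np.linalg.norm(ax))
print('washers',plane('top',T(173,298),82),plane('top',T(643,233),82),plane('scene',S(627,204),82),plane('scene',S(183,166),82))
for z in(146,150):
  a=plane('top',T(115,350),z);b=plane('top',T(237,242),z);print(z,a,b,(a+b)/2,np.linalg.norm(a-b),np.arctan2(*(a-b)[1::-1]))
  a=plane('scene',S(557,113),z);b=plane('scene',S(685,66),z);print(z,a,b,(a+b)/2,np.linalg.norm(a-b),np.arctan2(*(a-b)[1::-1]))
z=131
a=plane('top',T(600,237),z);b=plane('top',T(758,216),z);print(z,a,b,(a+b)/2,np.linalg.norm(a-b))
o=ctrl.get_obs();print(Ro.from_rotvec(o['orientation']).as_matrix().round(3))
E
```

```text
[[ 630.    96.8   80. ]
 [ 662.4 -207.9   80. ]
 [ 495.6 -225.5   80. ]
 [ 462.7   78.8   80. ]]
press yaw 1.6768388142788762 1.6786233644953121 306.48061370393333
washers [551.13322596  39.9999863   82.        ] [ 573.85239132 -169.332671     82.        ] [550.2534074   39.63665797  82.        ] [ 570.34506444 -170.18362504   82.        ]
146 [530.64476176  64.77185362 146.        ] [572.38651658  14.75866229 146.        ] [551.51563917  39.76525795 146.        ] 65.14363670604843 2.2662904625418925
146 [573.11788938  15.16319522 146.        ] [527.09593684  60.65997869 146.        ] [550.10691311  37.91158695 146.        ] 64.71458430047808 -0.7796598486164323
150 [530.73676414  64.69655289 150.        ] [572.23102793  14.97989477 150.        ] [551.48389603  39.83822383 150.        ] 64.75739356516517 2.2662904625418934
150 [578.28186818  16.7364598  150.        ] [532.74265968  61.75600794 150.        ] [555.51226393  39.24623387 150.        ] 64.03576521043576 -0.7796598486164334
131 [ 570.85606564 -136.56385598  131.        ] [ 577.75246902 -203.32155643  131.        ] [ 574.30426733 -169.94270621  131.        ] 67.1129715390914
[[ 0.276 -0.    -0.961]
 [ 0.961 -0.001  0.276]
 [-0.001 -1.     0.   ]]
```

{"fn": "carry_out", "kwargs": {"delta_pos": [[-43.4, 0, -51.9], [-43.4, 0, -51.9], [-43.4, 0, -51.9], [-43.4, 0, -51.9], [-43.4, 0, -51.9], [-43.4, 0, -51.9], [-43.4, 0, -51.9], [-43.4, 0, -51.9], [-43.4, 0, -51.9], [-43.4, 0, -51.9], [-43.4, 0, -51.9], [-43.4, 0, -51.9]], "rotation": [[0, 0.595, 0], [0, 0.595, 0], [0, 0.595, 0], [0, 0.595, 0], [0, 0.595, 0], [0, 0.595, 0], [0, 0.595, 0], [0, 0.595, 0], [0, 0.595, 0], [0, 0.595, 0], [0, 0.595, 0], [0, 0.595, 0]], "hand": 0}}

```text
t: 1.15
ee_pos: [453.3, 184.5, 222.7]
orientation: [-1.501, -0.545, 0.545]
ft_force: [-0.2, -0.2, 0.4]
width: 87.5
```

```bash
cat >> h.py <<'E'
def st():
    o=ctrl.get_obs(); R=Ro.from_rotvec(o['orientation']).as_matrix()
    print('t',round(o['t'],2),'p',np.round(o['ee_pos'],1),'yawx',round(np.arctan2(R[1,0],R[0,0]),3),'ydir',R[:,1].round(3),'q',np.round(o['qpos'],2),'F',np.round(o['ft_force'],1),'M',np.round(o['moment'],2),'w',round(o['width'],1)); return o,R
def go(target,yawx):
    o,R=st(); x=np.array([np.cos(yawx),np.sin(yawx),0]);y=np.array([0,0,-1.])
    Rt=np.c_[x,y,np.cross(x,y)]
    print('dpos cm',(R.T@(np.array(target)-o['ee_pos'])/10).round(2),'rot',Ro.from_matrix(R.T@Rt).as_rotvec().round(3))
E
python3 - <<'E'
from h import *
go([551,40,215],0.695)
E
```

```text
t 1.15 p [453.3 184.5 222.7] yawx 0.696 ydir [ 0.  0. -1.] q [ 0.36  0.22  1.92  0.    0.99 -0.33] F [-0.2 -0.2  0.4] M [-0.05 -0.01 -0.01] w 87.5
dpos cm [ -1.77   0.77 -17.36] rot [-0.     0.001  0.   ]
```

{"fn": "carry_out", "kwargs": {"delta_pos": [[-1.8, 0.8, -17.4], [-1.8, 0.8, -17.4], [-1.8, 0.8, -17.4], [-1.8, 0.8, -17.4], [-1.8, 0.8, -17.4], [-1.8, 0.8, -17.4], [-1.8, 0.8, -17.4]], "rotation": [[0, 0, 0], [0, 0, 0], [0, 0, 0], [0, 0, 0], [0, 0, 0], [0, 0, 0], [0, 0, 0]]}}

```text
t: 1.73
ee_pos: [549.7, 41.4, 214.2]
orientation: [-1.501, -0.542, 0.544]
ft_force: [-0.6, -0.1, 0.0]
width: 88.0
```

Run:
```python
from h import *
go([551,40,130],0.695)
o=ctrl.get_obs(); im=ctrl.get_image('wrist'); cv2.imwrite('pics/w1.png',im[:,:,::-1])
print(proj('wrist',[551,40,150],o),proj('wrist',[551,40,82],o))
```

```text
t 1.73 p [549.7  41.4 214.2] yawx 0.695 ydir [-0.001  0.    -1.   ] q [ 0.05  0.33  1.8   0.    1.02 -0.64] F [-0.6 -0.1  0. ] M [-0.01  0.03 -0.05] w 88.0
dpos cm [ 0.01  8.42 -0.2 ] rot [-0.001 -0.    -0.001]
[318.3654968 260.0645703] [318.2938677  231.50428995]
```

View pics/w1.png

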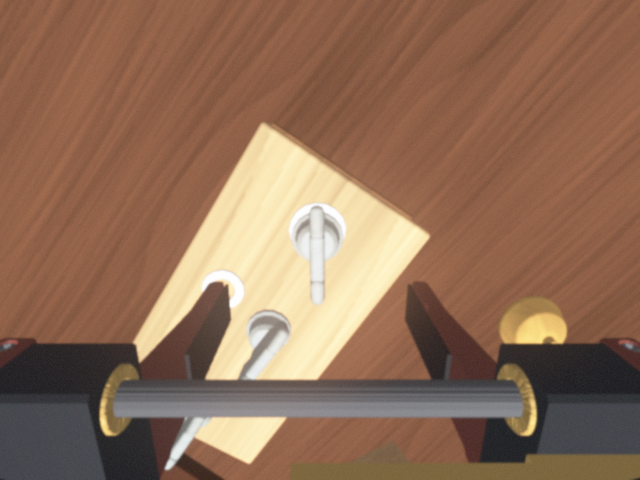

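{"fn": "carry_out", "kwargs": {"delta_pos": [[0, 3, -0.15], [0, 6, -0.15], [0, 8, -0.15], [0, 8.9, -0.15], [0, 8.9, -0.15], [0, 8.9, -0.15]], "rotation": [[0, 0, 0], [0, 0, 0], [0, 0, 0], [0, 0, 0], [0, 0, 0], [0, 0, 0]]}}

```text
t: 2.28
ee_pos: [551.1, 41.3, 126.1]
orientation: [-1.501, -0.546, 0.546]
ft_force: [-0.2, 1.0, 0.6]
width: 87.9
```

Run:
```python
from h import *
go([551,40,125],0.695)
im=ctrl.get_image('scene'); cv2.imwrite('pics/s2.png',cv2.resize(im[150:340,170:430,::-1],None,fx=3,fy=3,interpolation=cv2.INTER_CUBIC))
im=ctrl.get_image('wrist'); cv2.imwrite('pics/w2.png',im[:,:,::-1])
```

```text
t 2.28 p [551.1  41.3 126.1] yawx 0.698 ydir [-0.  0. -1.] q [ 0.05  0.45  1.86  0.    0.83 -0.64] F [-0.2  1.   0.6] M [-0.05  0.01  0.05] w 87.9
dpos cm [-0.1   0.11 -0.09] rot [-0.     0.003 -0.   ]
```

View pics/s2.png

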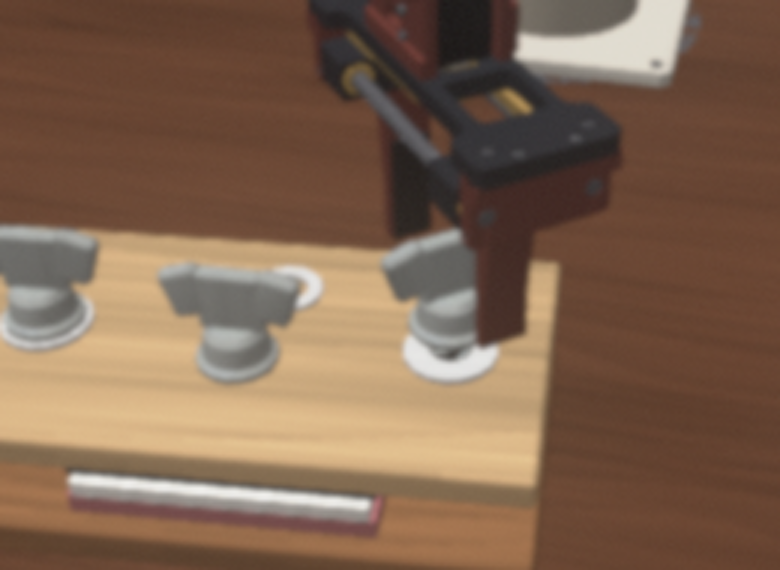

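View pics/w2.png

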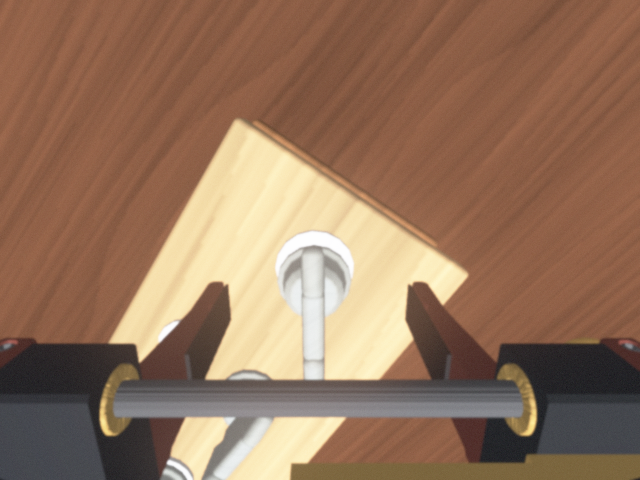

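{"fn": "carry_out", "kwargs": {"delta_pos": [[-0.1, 0, -0.1], [-0.1, 0, -0.1], [-0.1, 0, -0.1], [-0.1, 0, -0.1], [-0.1, 0, -0.1], [-0.1, 0, -0.1], [-0.1, 0, -0.1], [-0.1, 0, -0.1]], "rotation": [[0, 0, 0], [0, 0, 0], [0, 0, 0], [0, 0, 0], [0, 0, 0], [0, 0, 0], [0, 0, 0], [0, 0, 0]], "hand": 255}}

```text
t: 3.05
ee_pos: [551.2, 38.8, 125.6]
orientation: [-1.501, -0.544, 0.545]
ft_force: [0.5, 0.3, 0.0]
width: 37.3
```

Run:
```python
from h import *
st()
```

```text
t 3.05 p [551.2  38.8 125.6] yawx 0.696 ydir [-0. -0. -1.] q [ 0.05  0.45  1.86 -0.    0.83 -0.65] F [0.5 0.3 0. ] M [-0.01  0.   -0.01] w 37.3
```

{"fn": "carry_out", "kwargs": {"delta_pos": [[0, 0, 0], [0, 0, 0], [0, 0, 0], [0, 0, 0], [0, 0, 0], [0, 0, 0], [0, 0, 0]], "rotation": [[0, 0, 0], [0, 0, 0], [0, 0, 0], [0, 0, 0], [0, 0, 0], [0, 0, 0], [0, 0, 0]]}}

```text
t: 3.63
ee_pos: [551.1, 38.8, 125.6]
orientation: [-1.501, -0.544, 0.545]
ft_force: [-0.0, -0.4, -0.4]
width: 10.0
```

Run:
```python
from h import *
st()
```

```text
t 3.63 p [551.1  38.8 125.6] yawx 0.696 ydir [-0. -0. -1.] q [ 0.05  0.45  1.86 -0.    0.83 -0.65] F [-0.  -0.4 -0.4] M [-0.09  0.04  0.01] w 10.0
```

{"fn": "carry_out", "kwargs": {"delta_pos": [[0, 0, 0], [0, 0, 0], [0, 0, 0], [0, 0, 0], [0, 0, 0], [0, 0, 0], [0, 0, 0], [0, 0, 0], [0, 0, 0], [0, 0, 0], [0, 0, 0]], "rotation": [[0, -0.08, 0], [0, -0.16, 0], [0, -0.24, 0], [0, -0.32, 0], [0, -0.4, 0], [0, -0.48, 0], [0, -0.56, 0], [0, -0.64, 0], [0, -0.72, 0], [0, -0.72, 0], [0, -0.72, 0]]}}

```text
t: 4.55
ee_pos: [551.7, 39.7, 125.8]
orientation: [-1.279, -1.094, 1.092]
ft_force: [1.0, 4.6, -1.4]
width: 10.1
```

Run:
```python
from h import *
st()
```

```text
t 4.55 p [551.7  39.7 125.8] yawx 1.414 ydir [ 0.001  0.001 -1.   ] q [ 0.05  0.45  1.86  0.    0.83 -1.37] F [ 1.   4.6 -1.4] M [ 0.94 -0.2   0.01] w 10.1
```

{"fn": "carry_out", "kwargs": {"delta_pos": [[0, 0.2, 0], [0, 0.4, 0], [0, 0.6, 0], [0, 0.8, 0], [0, 1.0, 0], [0, 1.0, 0], [0, 1.0, 0]], "rotation": [[0, 0, 0], [0, 0, 0], [0, 0, 0], [0, 0, 0], [0, 0, 0], [0, 0, 0], [0, 0, 0]]}}

```text
t: 5.13
ee_pos: [551.7, 39.7, 115.8]
orientation: [-1.279, -1.094, 1.091]
ft_force: [1.1, 6.0, -1.8]
width: 10.0
```

Run:
```python
from h import *
st()
im=ctrl.get_image('scene'); cv2.imwrite('pics/s3.png',cv2.resize(im[150:340,170:430,::-1],None,fx=3,fy=3,interpolation=cv2.INTER_CUBIC))
```

```text
t 5.13 p [551.7  39.7 115.8] yawx 1.413 ydir [ 0.001  0.001 -1.   ] q [ 0.05  0.47  1.86  0.    0.81 -1.36] F [ 1.1  6.  -1.8] M [ 0.99 -0.14  0.08] w 10.0
```

View pics/s3.png

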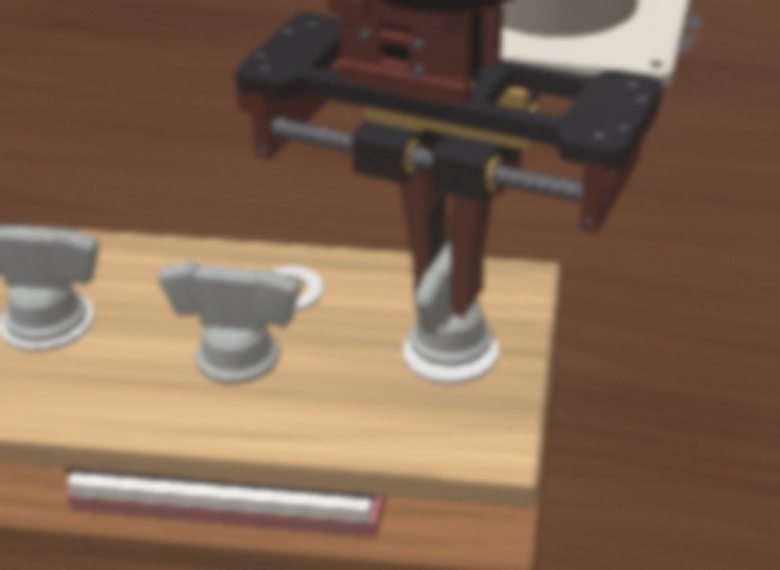

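{"fn": "carry_out", "kwargs": {"delta_pos": [[0, 0, 0], [0, 0, 0], [0, 0, 0], [0, 0.02, 0], [0, 0.07, 0], [0, 0.13, 0], [0, 0.13, 0]], "rotation": [[0, 0.1, 0], [0, 0.2, 0], [0, 0.3, 0], [0, 0.4, 0], [0, 0.5, 0], [0, 0.6, 0], [0, 0.6, 0]]}}

```text
t: 5.77
ee_pos: [551.3, 38.9, 114.4]
orientation: [-1.476, -0.633, 0.633]
ft_force: [0.6, 1.3, 2.2]
width: 9.8
```

Run:
```python
from h import *
st()
```

```text
t 5.77 p [551.3  38.9 114.4] yawx 0.811 ydir [ 0.  0. -1.] q [ 0.05  0.47  1.86  0.    0.81 -0.76] F [0.6 1.3 2.2] M [ 0.18  0.08 -0.06] w 9.8
```

{"fn": "carry_out", "kwargs": {"delta_pos": [[0, 0.05, 0], [0, 0.11, 0], [0, 0.16, 0], [0, 0.21, 0], [0, 0.27, 0], [0, 0.32, 0], [0, 0.36, 0], [0, 0.36, 0], [0, 0.36, 0]], "rotation": [[0, 0.1, 0], [0, 0.2, 0], [0, 0.3, 0], [0, 0.4, 0], [0, 0.5, 0], [0, 0.6, 0], [0, 0.67, 0], [0, 0.67, 0], [0, 0.67, 0]]}}

```text
t: 6.52
ee_pos: [550.4, 38.5, 110.8]
orientation: [-1.568, -0.115, 0.118]
ft_force: [-3.8, -1.3, 5.3]
width: 9.9
```

Run:
```python
from h import *
st()
im=ctrl.get_image('scene'); cv2.imwrite('pics/s4.png',cv2.resize(im[150:340,170:430,::-1],None,fx=3,fy=3,interpolation=cv2.INTER_CUBIC))
```

```text
t 6.52 p [550.4  38.5 110.8] yawx 0.148 ydir [-0.002 -0.001 -1.   ] q [ 0.05  0.47  1.86 -0.    0.8  -0.1 ] F [-3.8 -1.3  5.3] M [-0.41  0.7  -0.01] w 9.9
```

View pics/s4.png

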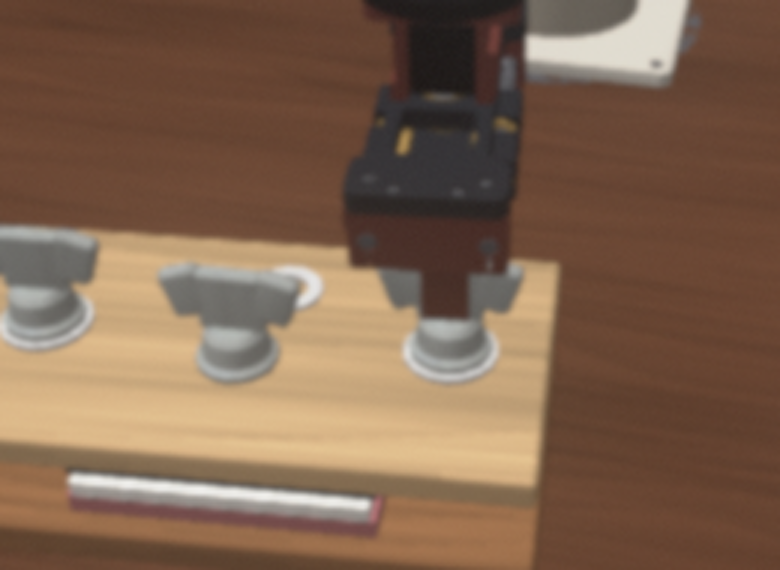

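{"fn": "carry_out", "kwargs": {"delta_pos": [[0, 0.02, 0], [0, 0.04, 0], [0, 0.04, 0], [0, 0.04, 0]], "rotation": [[0, 0.03, 0], [0, 0.06, 0], [0, 0.06, 0], [0, 0.06, 0]]}}

```text
t: 6.9
ee_pos: [550.4, 38.5, 110.8]
orientation: [-1.571, -0.069, 0.071]
ft_force: [-6.0, -3.5, 9.5]
width: 10.0
```

Run:
```python
from h import *
st()
```

```text
t 6.9 p [550.4  38.5 110.8] yawx 0.089 ydir [-0.002 -0.001 -1.   ] q [ 0.05  0.47  1.86 -0.    0.8  -0.04] F [-6.  -3.5  9.5] M [-0.46  1.12  0.43] w 10.0
```

{"fn": "carry_out", "kwargs": {"delta_pos": [[0, 0, 0], [0, 0, 0], [0, 0, 0], [0, 0, 0], [0, 0, 0], [0, 0, 0], [0, -2, 0], [0, -5, 0], [0, -9, 0], [0, -12, -2], [0, -12, -2], [0, -12, -2]], "rotation": [[0, 0, 0], [0, 0, 0], [0, 0, 0], [0, 0, 0], [0, 0, 0], [0, 0, 0], [0, 0, 0], [0, 0, 0], [0, 0, 0], [0, 0, 0], [0, 0, 0], [0, 0, 0]], "hand": 0}}

```text
t: 7.9
ee_pos: [554.2, 18.4, 232.2]
orientation: [-1.57, -0.07, 0.063]
ft_force: [-0.2, 0.4, -0.4]
width: 85.9
```

Run:
```python
from h import *
o,R=st()
im=ctrl.get_image('scene'); cv2.imwrite('pics/s5.png',cv2.resize(im[205:345,130:370,::-1],None,fx=3.3,fy=3.3,interpolation=cv2.INTER_CUBIC))
im=ctrl.get_image('wrist'); cv2.imwrite('pics/w5.png',im[:,:,::-1])
im=ctrl.get_image('top'); cv2.imwrite('pics/t5.png',cv2.resize(im[165:305,265:475,::-1],None,fx=3.8,fy=3.8,interpolation=cv2.INTER_CUBIC))
```

```text
t 7.9 p [554.2  18.4 232.2] yawx 0.085 ydir [ 0.004  0.    -1.   ] q [ 0.01  0.31  1.78  0.    1.05 -0.07] F [-0.2  0.4 -0.4] M [-0.11  0.1  -0.01] w 85.9
```

View pics/s5.png

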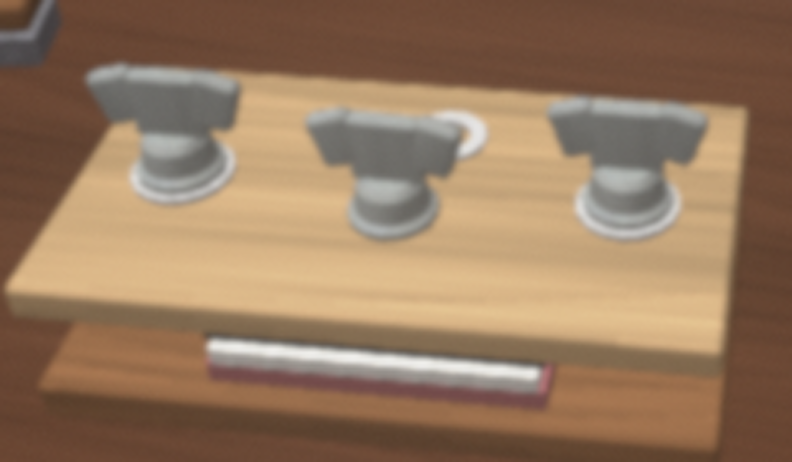

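View pics/w5.png

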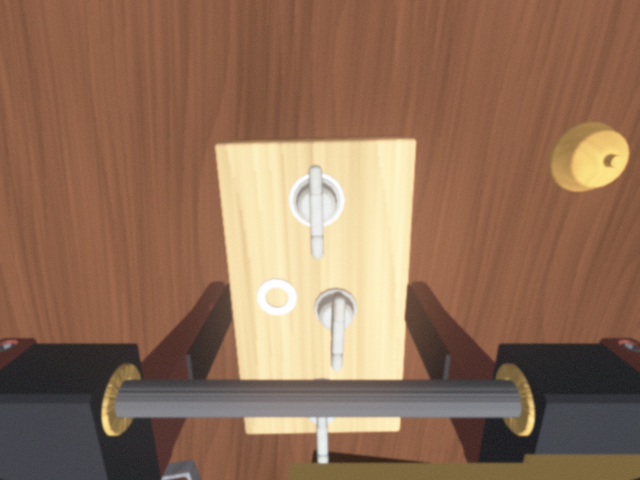

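View pics/t5.png

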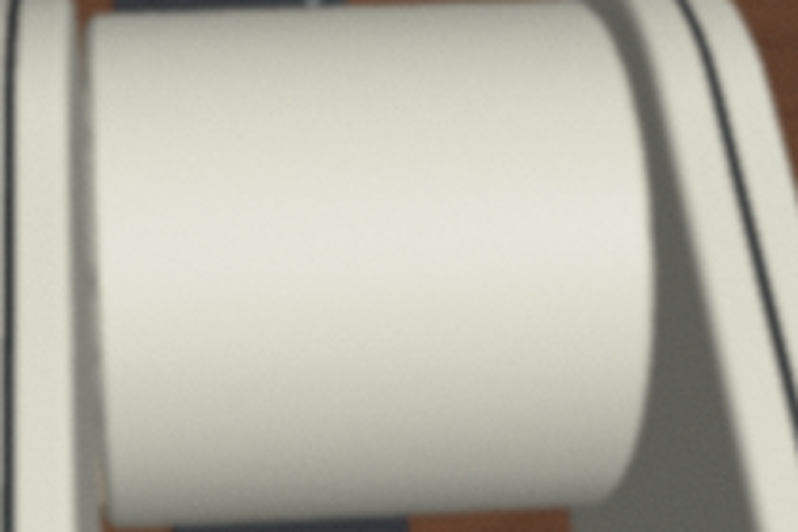

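Run:
```python
from h import *
st(); print(ctrl.close_job())
```

```text
t 8.05 p [551.9  19.1 228.9] yawx 0.086 ydir [-0.003  0.    -1.   ] q [ 0.01  0.31  1.79  0.    1.05 -0.07] F [ 0.3  0.4 -0.1] M [-0.02  0.06  0.02] w 87.8
the job is handed in; nothing more can be done
None
```

The high wing nut is run home on its washer, and I handed the job in at about 8 s of the 35 s allowed. No verdict was reported.

- **What I did:** I gripped the nut by its wing and turned it back about 0.72 rad, to an estimated joint value of about -0.06. I lowered it 10 mm in the grip with almost no resistance. I then turned it forward about 1.33 rad while following the thread down, until it met its stop (about 0.4 N m and 9.5 N vertically), and let go.
- **Last checks:** The scene and wrist pictures show the nut down on its washer with its wing along the press's long side, like its neighbour. The other stud's nut looks unmoved. The gripper was open and clear above the press, with the force reading near zero.
- **Not confirmed:** In the last top picture the arm hid the press, so it confirmed nothing. I judged the nut's turn and drop from the pictures, the arm's pose and the forces, not from a direct joint reading. Before gripping, the top and scene views disagreed by about 0.1 rad on the wing's angle; I used the top view, which the wrist picture agreed with.

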